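Measure a bone cast on the sliding-jaw measuring board

TASK

Measure the cannon bone cast, the one with twin knuckles at one end: draw it out of the rack by its knuckles, put it down on the bench clear of the rack and let go. Then take it by the middle of its shaft and lay it lengthways on the measuring board, knuckles towards the tall fixed headboard, and let go of it. Last, slide the movable jaw gently up to the bone, until the bone is squarely held with no gap between headboard and jaw, then let go; leave the other bones, the bottle and the tape where they are.

Things in the scene. Friction and masses are not known exactly. Their poses are not given: they have to be found in the camera images.
- board: Wooden bone-measuring board fixed on the bench, 150 x 380 mm, its top face 20 mm above the bench. Origin: centre of its underside; y runs along the track. At its -y end stands the fixed headboard, 150 mm wide, 25 mm thick, top 105 mm above the bench; its inner face, square to y, is at y = -165 mm. The movable jaw stands on the +y side, its face parallel to the headboard.
- headboard_face (a point): Point on the headboard's inner face, on the middle line of the board, 13 mm above the board's top face (33 mm above the bench). Axes as the board's.
- jaw (a joint): The jaw's place on its track: the gap in m between the headboard's inner face and the jaw's face (0 closed, at most 0.29). Sliding it towards the headboard (board -y) makes it smaller. It does not spring back: about 2 N of sliding friction holds it where it is left. It cannot be lifted off.
- jaw_face (a point): On the upright face plate of the movable jaw, 110 mm wide, 12 mm thick, its top 80 mm above the bench. The point lies on the face that looks to the headboard (board -y), on the middle line, 33 mm above the bench. Axes as the board's.
- jaw_grip (a point): Near the middle of the jaw's wooden hand grip, 66 mm above the bench, 46 mm behind the jaw's face (board +y): an upright block 22 mm wide across the track (board x), 40 mm long along it, its top 78.5 mm above the bench; the carriage below has its top 33.5 mm above the bench. Pinch it from above across the track. Axes as the board's.
- rack: Plywood rack fixed on the bench, 130 mm deep (x), 203 mm wide, 44 mm high: three pigeonholes 66 mm apart along y, 61 mm wide and 39 mm high inside, with no floor (the bones lie on the bench), under one clear plastic cover. Origin: centre of its underside; the open front looks to -x, its edge at x = -65 mm. Each holds one bone cast lying along x, its front end sticking out by 33 to 53 mm.
- cannon_bone: Cream plastic cast of a cannon bone, 170 mm long, 0.1 to 0.2 kg. Origin under its middle, on its underside; x along it, z up as it lies. At the -x end two equal round knuckles side by side, 34 mm wide over both, 26 mm high, x = -85 to -59 mm; at the +x end a flat-faced block 36 mm wide, 26 mm high, 22 mm long. Round shaft 18 mm thick, axis 13 mm up. It starts in a pigeonhole, knuckles out.
- knuckle_end (a point): Tip of the cannon bone's knuckle end: x = -85 mm, on its middle line, 13 mm above its underside. Axes as the bone's.
- thigh_bone: Bystander: cast of a thigh bone, 150 mm long, with a ball beside a block at its front end, in another pigeonhole. Origin under its middle, x along it.
- shin_bone: Bystander: cast of a shin bone, 141 mm long, with one plain wide block (40 mm) at its front end, in another pigeonhole. Origin under its middle, x along it.
- bottle: Bystander: clear plastic bottle, 64 mm across, 200 mm high, standing on the bench. Origin at the centre of its base.
- tape: Bystander: roll of paper tape lying flat, 84 mm across, 24 mm high. Origin at the centre of its underside.
There are look-alikes about, which are no part of the job. Of the things like the rack, leave any that is pink; of the rest the larger one is meant.

How it is judged:
On the way, in this order (a step that is already met when the one before it is completed fails the run):
1. the cannon bone lies on the bench, clear of the rack, and is let go (height (world z) of cannon_bone below 0.004 m and x of cannon_bone in the frame of rack below -0.14 m and angle between cannon_bone's own z axis and vertical below 0.06 rad and contact force between the fingers and cannon_bone below 0.1 N and linear speed of cannon_bone below 0.02 m/s), for 0.2 s.
2. the cannon bone is lifted by the middle of its shaft (within about 40 mm of the middle) (height (world z) of cannon_bone above 0.022 m and distance between the grasp point and cannon_bone below 0.05 m and contact force between the fingers and cannon_bone above 1 N), for 0.1 s.
3. the cannon bone lies lengthways on the board, knuckles towards the headboard, and is let go (z of cannon_bone in the frame of board between 0.017 and 0.024 m and angle between cannon_bone's own z axis and vertical below 0.06 rad and angle between the x axis of cannon_bone and the y axis of board, either way round below 0.25 rad and y of knuckle_end in the frame of board below -0.09 m and contact force between the fingers and cannon_bone below 0.1 N and linear speed of cannon_bone below 0.02 m/s), for 0.2 s.
At the end, for the whole second after the job is handed in: The cannon bone lies at rest flat on the board (within 35 mm of the board's middle line, parallel to the track within 4 degrees), its knuckles within 3 mm of the headboard, and the jaw is closed on it with no more than 3 mm of play in all (jaw gap under 173 mm); everything is let go (value of joint jaw below 0.173 m and y of knuckle_end in the frame of board below -0.162 m and angle between the x axis of cannon_bone and the y axis of board, either way round below 0.07 rad and x of cannon_bone in the frame of board between -0.035 and 0.035 m and z of cannon_bone in the frame of board between 0.017 and 0.024 m and angle between cannon_bone's own z axis and vertical below 0.06 rad and linear speed of cannon_bone below 0.02 m/s); the robot touches nothing.
It fails at once if the jaw squeezes the bone hard (over 30 N) (contact force between jaw and cannon_bone above 30 N).
It fails at once if the bone is dropped or knocked hard on the board (over 60 N) (contact force between board and cannon_bone above 60 N).
It fails at once if another bone is moved by more than 15 mm (distance of any of thigh_bone, shin_bone from where it was at the start of the episode above 0.015 m).
It fails at once if the bottle or the tape is moved by more than 15 mm (distance of any of bottle, tape from where it was at the start of the episode above 0.015 m).
It also fails if it takes over 69 s, if anything falls off the work surface, if the arm or the gripper's body presses on something with over 40 N, if the wrist force passes 120 N, or if a joint passes its speed limit or range.

ROBOT

A 6-joint arm with a two-finger parallel gripper is mounted at the origin on the work surface. World frame = base frame: x ahead of the robot, y to its left, z up, the work surface at z = 0. Lengths are in m, angles in rad, forces in N, time in s.
With the tool pointing down it reaches from about 0.375 to 0.975 m from the base axis. Payload 3.8 kg.
Tool frame: the origin (TCP) lies at the very end of the fingers, on their centre line; the grasp point (between the pads) lies 19 mm behind it; z points along the fingers, y is the line along which they close (so a half turn about z gives the same grasp; the last joint's range is limited). The gripper opens to 85 mm and grips with 20 to 120 N. Pads are 22 mm wide; open, the fingers measure 114 mm over their backs; the gripper's body (76 mm by 85 mm) begins 54 mm behind the grasp point. The pads swing forward as they close: fully open they stand 13 mm farther back than shut.
Start: joints at [-0.037, 0.264, 1.604, -0, 1.274, -0.037], TCP at [0.675, -0, 0.231] pointing down, gripper open.
Joint ranges: [-2.63, 2.63], [-0.94, 2.18], [0.31, 2.57], [-1.31, 4.45], [0, 2.66], [-2.55, 2.55]. Speed limits (rad/s): [2.57, 2.57, 3.14, 3.14, 3.14, 3.14].

INTERFACE

Orientations are given as a unit quaternion [w, x, y, z].
In Python, from rig import readout, imaging, order gives the robot as it stands.
- The arm moves only by the tool send_rows, never from a script. Its argument "deltas" is a list of rows, each an object of numbers: "claw": the closure, from -1 (fully open) to 1 (shut); "x", "y", "z": the shift along the tool's x, y, z in mm; "rx", "ry", "rz": the turn, a rotation vector about the tool's x, y, z in rad. In form: [{"claw": .., "x": .., "y": .., "z": .., "rx": .., "ry": .., "rz": ..}, ...]. A call has exactly 8 rows; each row is the pose to reach, as a shift and turn from the pose commanded when the call began, along the tool's axes at that moment; what a row does not reach only later rows make up. A row lasts 1/12 s, in which the tool goes at most 41.7 mm and 7.16 degrees, less where a joint would pass 70% of its speed; a pose out of reach is approached as far as the arm can. A call with a gripper value outside its range is refused whole. The fingers move at their own pace and stop on an object; "grip_force" is the grip in N (left out, the last holds). Time passes only in rows, so rows that repeat a pose let the fingers close, or fill a call up. It gives the time, the measured TCP pose, the force, the opening and the grip force at its end, in the units of the state.
- readout.observe(): the state, without advancing time (a new reading comes with each control period).
- imaging.snapshot(name): name is "scene" or "side" or "wrist"; returns a dict with "img" (420x560x3 uint8, red, green, blue), "fx", "fy", "cx", "cy" (pixels), "eye" and "rotation" of the camera in the world; the wrist camera has in their place "T_tool_cam" (4x4, takes a point from camera to tool coordinates, whose origin is the TCP and whose axes are the flange's). Camera axes: x right, y up, looking along -z (the intrinsics and any distortion apply to the point x, -y, -z); pixel columns grow to the right and rows downward; lengths in m; the calibration is good to about 2 mm. A picture is of the moment at which its call begins: read the wrist's pose just before it. There is no depth.
- order.sign_off(): hands the job in; it is judged then, once.
The state is a dict: "time_s": time; "joint_pos": joint angles; "qd": joint speeds; "joint_efforts": joint torques, N m; "tcp_pos": TCP position; "orientation": TCP orientation; "wrist_force": force on the tool from outside, world axes, zero at the start; "torque": the same for the moment, N m; "opening": opening from 0.0 (shut) to 1.0 (fully open); "grip_force": force on a finger pad.
Only numpy, scipy, OpenCV 4.12 (cv2) and the standard library are available. Lean on these libraries where they do the work, as an engineer would, in place of code of your own. Each camera call takes 0.05 s, during which the arm holds its last target. There are 200 camera calls.

## Working session

There is one attempt and no reset: what is moved stays moved. The work goes in short steps, Python scripts to look and compute and a tool call to move; the robot and the scene stay as the last step left them, time stands still between calls to the robot, and variables do not carry over. Pictures are saved under pics/ and viewed, at most 10 in all, crops included, and the job is handed in when it is done.

Besides the shell and the picture viewer there is one more tool, called after "Emit:" by a JSON object that holds its "method" and its "body". send_rows: Moves the arm, as the interface text tells. Its arguments: {"type":"object","properties":{"deltas":{"type":"array"},"grip_force":{"type":"number"}},"required":["deltas"]}

```bash
mkdir -p pics; ls
python3 - <<'E'
from rig import readout, imaging, order
import cv2,json,numpy as np
s=readout.observe();print(s)
for n in("scene","side"):
    d=imaging.snapshot(n)
    cv2.imwrite(f"pics/{n}0.png",d["img"][:,:,::-1])
    print(n,{k:(np.round(v,4).tolist() if k!="img" else 0) for k,v in d.items()})
E
```

```text
pics
{'time_s': 0.0, 'joint_pos': array([-3.69125899e-02,  2.64763974e-01,  1.60537972e+00,  3.91158525e-06,
        1.27370427e+00, -3.69030561e-02]), 'qd': array([-9.20171478e-04, -3.24887303e-04,  2.49811252e-04, -7.49241357e-06,
       -6.62166478e-04,  2.89839262e-04]), 'joint_efforts': array([ 6.10465631e-04, -5.15121067e+01, -3.67308676e+01, -4.07824507e-05,
        1.31324201e-02,  1.46811578e-05]), 'tcp_pos': array([6.74264470e-01, 1.81165482e-05, 2.29951653e-01]), 'orientation': array([-0.00082752,  0.70711011,  0.70710255, -0.00076603]), 'wrist_force': array([ 0.86493632, -0.50888462,  0.56734352]), 'torque': array([0.04072663, 0.02659262, 0.01048   ]), 'grip_force': 0.0, 'opening': 1.002133578638758}
scene {'img': 0, 'fx': 521.1274, 'fy': 521.1274, 'cx': 275.3844, 'cy': 217.5724, 'eye': [1.0589, 0.4998, 1.3117], 'rotation': [0.3645, 0.097, 0.2396, 0.8946]}
side {'img': 0, 'fx': 467.2676, 'fy': 467.2676, 'cx': 276.7264, 'cy': 208.6458, 'eye': [0.0032, 0.6181, 0.9468], 'rotation': [-0.3399, -0.1282, 0.3522, 0.8625]}
```

View pics/scene0.png

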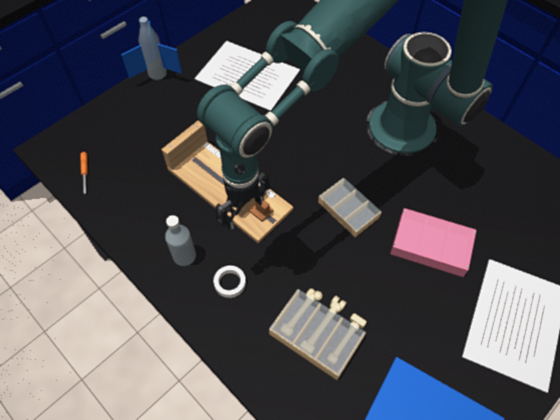

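View pics/side0.png

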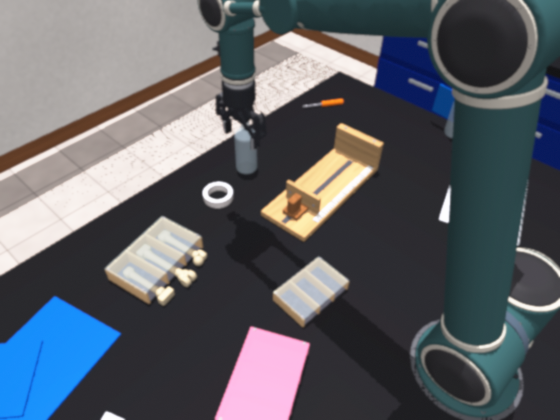

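```bash
cat > h.py <<'E'
import numpy as np,cv2
from scipy.spatial.transform import Rotation as R
from rig import readout, imaging, order
def q2R(q): return R.from_quat(np.roll(q,-1)).as_matrix()
def cam(n):
    s=readout.observe(); d=imaging.snapshot(n)
    if n=="wrist":
        T=np.asarray(d["T_tool_cam"]);M=q2R(s["orientation"])
        d["eye"]=M@T[:3,3]+s["tcp_pos"]; d["M"]=M@T[:3,:3]
    else: d["M"]=q2R(d["rotation"])
    return d
def ray(d,u,v):
    r=d["M"]@np.array([(u-d["cx"])/d["fx"],-(v-d["cy"])/d["fy"],-1]);return np.asarray(d["eye"]),r/np.linalg.norm(r)
def atz(d,u,v,z):
    e,r=ray(d,u,v);return e+r*(z-e[2])/r[2]
def tri(*obs):
    A=np.zeros((3,3));b=np.zeros(3);L=[]
    for d,u,v in obs:
        e,r=ray(d,u,v);P=np.eye(3)-np.outer(r,r);A+=P;b+=P@e;L.append((P,e))
    p=np.linalg.solve(A,b);return p,[np.linalg.norm(P@(p-e)) for P,e in L]
def proj(d,p):
    c=d["M"].T@(np.asarray(p)-d["eye"]);return np.array([d["cx"]+d["fx"]*c[0]/-c[2],d["cy"]-d["fy"]*c[1]/-c[2]])
def crop(img,x0,y0,w,h,k): return cv2.resize(img[y0:y0+h,x0:x0+w,::-1],(int(w*k),int(h*k)),interpolation=cv2.INTER_CUBIC)
E
python3 - <<'E'
from h import *
import pickle
a=cam("scene");b=cam("side");pickle.dump((a,b),open("cams0.pkl","wb"))
k=400/120
t=[crop(a["img"],260,285,120,90,k),crop(b["img"],100,215,120,90,k),crop(a["img"],160,115,140,105,400/140),crop(b["img"],255,125,140,105,400/140)]
cv2.imwrite("pics/m1.png",np.vstack([np.hstack(t[:2]),np.hstack(t[2:])]))
print([k for k in a])
E
```

```text
['img', 'fx', 'fy', 'cx', 'cy', 'eye', 'rotation', 'M']
```

View pics/m1.png

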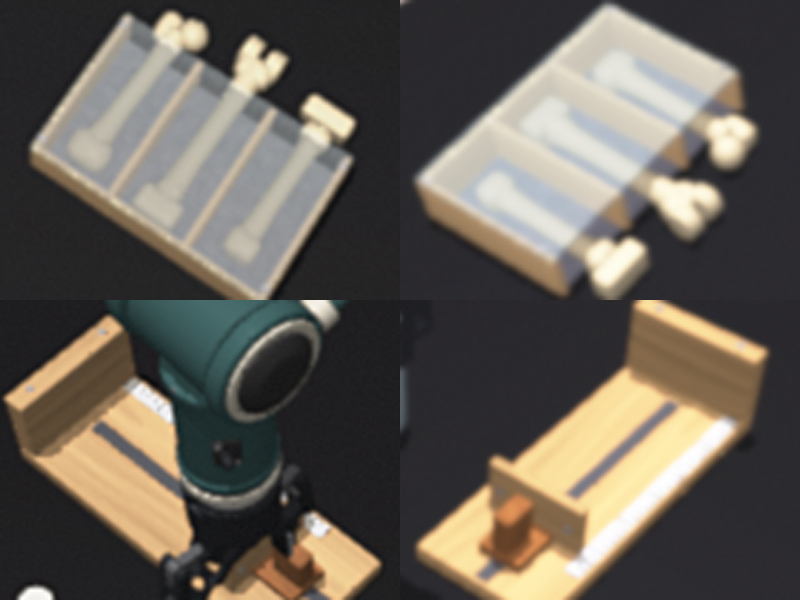

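Run:
```python
from h import *
import pickle
a,b=pickle.load(open("cams0.pkl","rb"))
k=120/400;kb=140/400
S=lambda X,Y:(260+X*k,285+Y*k)
D=lambda X,Y:(100+(X-400)*k,215+Y*k)
SB=lambda X,Y:(160+X*kb,115+(Y-300)*kb)
DB=lambda X,Y:(255+(X-400)*kb,125+(Y-300)*kb)
P=lambda n,p,q:print(n,*(lambda r:(np.round(r[0]*1000,1),np.round(np.array(r[1])*1000,1)))(tri((a,*p),(b,*q))))
P("rackA",S(125,15),D(742,72));P("rackC",S(32,150),D(418,182)) 
for n,p in dict(Afront=(125,15),Bfront=(352,158),Cback=(32,150)).items(): print("scene",n,np.round(atz(a,*S(*p),.044)*1000,1))
for n,p in dict(Afront=(742,72),Cback=(608,5),Dback=(418,182),Bfront=(565,262)).items(): print("side",n,np.round(atz(b,*D(*p),.044)*1000,1))
P("k1",S(258,45),D(705,192));P("k2",S(278,60),D(690,230))
for n,p in dict(k1=(258,45),k2=(278,60)).items(): print("scene",n,np.round(atz(a,*S(*p),.02)*1000,1))
for n,p in dict(k1=(705,192),k2=(690,230)).items(): print("side",n,np.round(atz(b,*D(*p),.02)*1000,1))
for n,p,z in (("hb_top",(640,300),.105),("hb_top",(767,352),.105),("end",(417,548),.02),("jawtopL",(490,458),.08),("jawtopR",(587,515),.08),("hbinnerbase",(632,370),.02),("hbinnerbaseR",(738,420),.02)): print("side",n,np.round(atz(b,*DB(*p),z)*1000,1))
for n,p,z in (("hb_top",(5,400),.105),("hb_top",(112,318),.105),("end",(380,565),.02),("hbbaseinner",(28,453),.02),("hbbaseinner2",(134,377),.02)): print("scene",n,np.round(atz(a,*SB(*p),z)*1000,1))
```

```text
rackA [656.1 165.9  36.9] [2.8 2.8]
rackC [784.6 286.3   9.6] [94.2 94.2]
scene Afront [659.2 170.6  44. ]
scene Bfront [619.4 369.2  44. ]
scene Cback [786.2 197.7  44. ]
side Afront [651.  166.4  44. ]
side Cback [779.9 193.   44. ]
side Dback [739.7 392.1  44. ]
side Bfront [609.4 361.7  44. ]
k1 [596.5 254.1  26.9] [2.5 2.5]
k2 [589.3 273.4   9.9] [0.5 0.5]
scene k1 [594.7 255.3  20. ]
scene k2 [592.8 274.7  20. ]
side k1 [600.8 248.8  20. ]
side k2 [583.  277.7  20. ]
side hb_top [ 644.9 -382.5  105. ]
side hb_top [ 496.8 -401.6  105. ]
side end [620.3 -14.1  20. ]
side jawtopL [ 612.4 -107.4   80. ]
side jawtopR [ 496.1 -111.4   80. ]
side hbinnerbase [ 636.8 -373.3   20. ]
side hbinnerbaseR [ 503.7 -384.5   20. ]
scene hb_top [ 651.3 -389.7  105. ]
scene hb_top [ 504.7 -396.1  105. ]
scene end [480.5 -21.8  20. ]
scene hbbaseinner [ 648.6 -379.9   20. ]
scene hbbaseinner2 [ 502.3 -378.5   20. ]
```

Emit:
{"method": "send_rows", "body": {"deltas": [{"claw":-1,"x":31,"y":-10,"z":0,"rz":0.11},{"claw":-1,"x":62,"y":-20,"z":0,"rz":0.22},{"claw":-1,"x":93,"y":-30,"z":0,"rz":0.33},{"claw":-1,"x":124,"y":-40,"z":0,"rz":0.44},{"claw":-1,"x":155,"y":-50,"z":0,"rz":0.55},{"claw":-1,"x":186,"y":-60,"z":0,"rz":0.66},{"claw":-1,"x":218,"y":-65,"z":0,"rz":0.77},{"claw":-1,"x":250,"y":-70,"z":0,"rz":0.88}]}}

```text
validation failed for argument at $.de...
```

Emit:
{"method": "send_rows", "body": {"deltas": [{"claw":-0.5,"rz":0.1},{"claw":-0.3,"rz":0.2},{"claw":-0.2,"rz":0.3},{"claw":-0.2,"rz":0.4},{"claw":-0.2,"rz":0.49},{"claw":-0.2,"rz":0.49},{"claw":-0.2,"rz":0.49},{"claw":-0.2,"rz":0.49}]}}

```text
validation failed for argument at $.de...
```

Run:
```python
from h import *
import pickle
s=readout.observe();w=cam("wrist");a=cam("scene");pickle.dump((w,a),open("w1.pkl","wb"))
print(s["tcp_pos"],R.from_quat(np.roll(s["orientation"],-1)).as_matrix().round(3),s["opening"],s["joint_pos"].round(2))
print(np.round(w["T_tool_cam"],3),w["fx"],w["cx"],w["cy"])
k=400/140
cv2.imwrite("pics/w1.png",w["img"][:,:,::-1])
t=[crop(a["img"],260,285,120,90,400/120),crop(a["img"],160,115,140,105,k)]
cv2.imwrite("pics/m2.png",np.hstack(t))
```

```text
[6.74549243e-01 3.28986791e-05 2.30453502e-01] [[-0.     1.    -0.001]
 [ 1.     0.     0.   ]
 [ 0.    -0.001 -1.   ]] 1.0016728286887107 [-0.04  0.26  1.6  -0.    1.27 -0.04]
[[-0.     0.947  0.321  0.083]
 [ 1.     0.    -0.    -0.   ]
 [-0.     0.321 -0.947 -0.143]
 [ 0.     0.     0.     1.   ]] 322.5889983260016 272.86379687204675 216.65969421201495
```

View pics/w1.png

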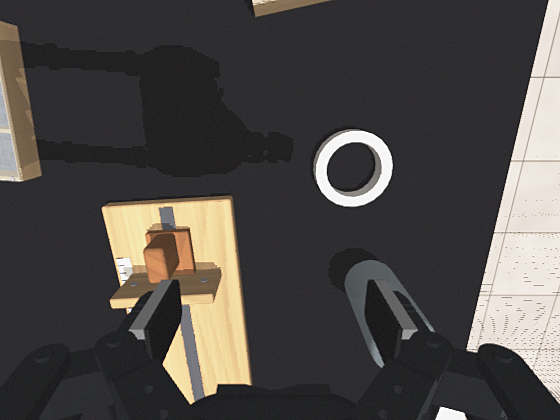

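View pics/m2.png

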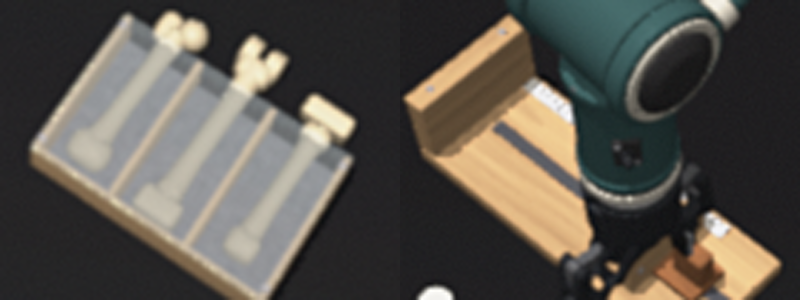

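Emit:
{"method": "send_rows", "body": {"deltas": [{"claw":-1,"x":31,"y":-16,"z":0,"rx":0,"ry":0,"rz":0.11},{"claw":-1,"x":62,"y":-32,"z":0,"rx":0,"ry":0,"rz":0.22},{"claw":-1,"x":93,"y":-48,"z":0,"rx":0,"ry":0,"rz":0.33},{"claw":-1,"x":124,"y":-64,"z":0,"rx":0,"ry":0,"rz":0.44},{"claw":-1,"x":155,"y":-80,"z":0,"rx":0,"ry":0,"rz":0.55},{"claw":-1,"x":186,"y":-96,"z":0,"rx":0,"ry":0,"rz":0.66},{"claw":-1,"x":218,"y":-112,"z":0,"rx":0,"ry":0,"rz":0.77},{"claw":-1,"x":250,"y":-130,"z":0,"rx":0,"ry":0,"rz":0.88}]}}

```text
time_s: 0.97
tcp_pos: [0.5442, 0.2513, 0.2314]
orientation: [-0.0, 0.942, 0.336, 0.0]
wrist_force: [0.1, 0.7, -0.0]
opening: 1.003
grip_force: 0.0
```

Emit:
{"method": "send_rows", "body": {"deltas": [{"claw":-0.2,"x":0,"y":0,"z":0,"rx":0,"ry":0,"rz":0.1},{"claw":-0.2,"x":0,"y":0,"z":0,"rx":0,"ry":0,"rz":0.2},{"claw":-0.2,"x":0,"y":0,"z":0,"rx":0,"ry":0,"rz":0.3},{"claw":-0.2,"x":0,"y":0,"z":0,"rx":0,"ry":0,"rz":0.4},{"claw":-0.2,"x":0,"y":0,"z":0,"rx":0,"ry":0,"rz":0.49},{"claw":-0.2,"x":0,"y":0,"z":0,"rx":0,"ry":0,"rz":0.49},{"claw":-0.2,"x":0,"y":0,"z":0,"rx":0,"ry":0,"rz":0.49},{"claw":-0.2,"x":0,"y":0,"z":0,"rx":0,"ry":0,"rz":0.49}]}}

```text
time_s: 1.63
tcp_pos: [0.545, 0.25, 0.2313]
orientation: [-0.0, 0.995, 0.101, -0.0]
wrist_force: [0.5, 0.8, 0.2]
opening: 0.602
grip_force: 0.0
```

Run:
```python
from h import *
import pickle
s=readout.observe();w=cam("wrist");a=cam("scene");b=cam("side");pickle.dump((w,a,b),open("w2.pkl","wb"))
print(s["tcp_pos"],q2R(s["orientation"]).round(3),s["opening"],s["joint_pos"].round(2))
# mosaic: wrist full 560x420, below: scene board unobscured
t=w["img"][:,:,::-1]
c=crop(a["img"],160,110,140,140,1.714)
top=np.zeros((600,800,3),np.uint8);top[:420,:560]=t;top[:240,560:800]=c
cv2.imwrite("pics/w2.png",top)
```

```text
[0.54498948 0.24996692 0.23128374] [[ 0.979  0.202 -0.   ]
 [ 0.202 -0.979  0.   ]
 [-0.    -0.    -1.   ]] 0.6016782254602461 [0.39 0.12 1.77 0.   1.25 1.76]Traceback (most recent call last):
  File "<stdin>", line 8, in <module>
ValueError: could not broadcast input array from shape (239,239,3) into shape (240,240,3)
```

Run:
```python
from h import *
import pickle
w,a,b=pickle.load(open("w2.pkl","rb"))
top=np.zeros((600,800,3),np.uint8);top[:420,:560]=w["img"][:,:,::-1];c=crop(a["img"],160,110,140,140,1.71);top[:239,560:799]=c
cv2.imwrite("pics/w2.png",top)
```

```text
(no output)
```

View pics/w2.png

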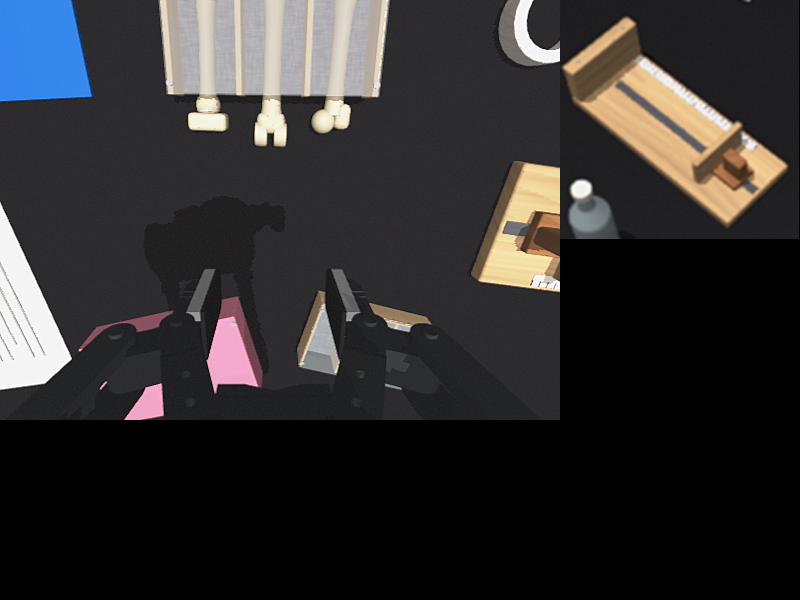

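Run:
```python
from h import *
import pickle
w,a,b=pickle.load(open("w2.pkl","rb"));w1,_=pickle.load(open("w1.pkl","rb"))
f=lambda v:np.round(np.array(v)*1000,1)
for n,p,z in (("rackL",(168,95),.044),("rackR",(380,97),.044),("ktipL",(263,146),.013),("ktipR",(279.5,146),.013),("shaft",(273,60),.022),("outL",(254.5,130),.013),("outR",(287.5,130),.013),("shinR edge",(228,122),.02),("thighL",(311,120),.013)): print(n,f(atz(w,*p,z)))
k=120/400
S=lambda X,Y:(260+X*k,285+Y*k)
D=lambda X,Y:(100+(X-400)*k,215+Y*k)
for wp,sp,dp in (((279,135),S(258,47),D(705,192)),((263.5,135),S(279,60),D(688,228))):
    print("knuck",*[f(x) for x in tri((w,*wp),(a,*sp),(b,*dp))])
SB=lambda X,Y:(160+(X-560)/1.71,110+Y/1.71)
for n,p,z in (("end+x-y..",(787,165),.02),("end2",(727,226),.02),("hbtopO1",(565,68),.105),("hbtopO2",(630,17),.105),("jawtop1",(741,124),.08),("jawtop2",(696,165),.08)): print("scene",n,f(atz(a,*SB(*p),z)))
for n,p,z in (("end1",(104,205),.02),("end2",(231,197),.02),("far edge",(250,370),.02),("jawtopback1",(115,292),.08),("jawtopback1",(220,273),.08)): print("w1",n,f(atz(w1,*p,z)))
```

```text
rackL [616.7 367.6  44. ]
rackR [655.9 168.1  44. ]
ktipL [584.3 269.4  13. ]
ktipR [588.  251.7  13. ]
shaft [669.5 275.7  22. ]
outL [599.2 281.7  13. ]
outR [606.4 246.7  13. ]
shinR edge [602.1 310.3  20. ]
thighL [621.6 224.3  13. ]
knuck [598.4 254.5  25.4] [2.  2.9 3.7]
knuck [592.2 272.9  10.5] [4.  3.3 1.2]
scene end+x-y.. [478.  -25.3  20. ]
scene end2 [630.3 -11.9  20. ]
scene hbtopO1 [ 648.3 -388.   105. ]
scene hbtopO2 [ 497.5 -396.5  105. ]
scene jawtop1 [ 503.  -110.3   80. ]
scene jawtop2 [ 610.1 -103.7   80. ]
w1 end1 [481.3 -22.7  20. ]
w1 end2 [626.9 -13.2  20. ]
w1 far edge [ 642.8 -259.9   20. ]
w1 jawtopback1 [509.7 -99.4  80. ]
w1 jawtopback1 [620.4 -77.1  80. ]
```

Emit:
{"method": "send_rows", "body": {"deltas": [{"claw":-0.05,"x":10,"y":0,"z":25,"rx":0,"ry":0,"rz":0.005},{"claw":-0.05,"x":20,"y":-1,"z":50,"rx":0,"ry":0,"rz":0.01},{"claw":-0.05,"x":30,"y":-1,"z":75,"rx":0,"ry":0,"rz":0.015},{"claw":-0.05,"x":40,"y":-2,"z":100,"rx":0,"ry":0,"rz":0.015},{"claw":-0.05,"x":50,"y":-2,"z":125,"rx":0,"ry":0,"rz":0.015},{"claw":-0.05,"x":56,"y":-2,"z":150,"rx":0,"ry":0,"rz":0.015},{"claw":-0.05,"x":56,"y":-2,"z":170,"rx":0,"ry":0,"rz":0.015},{"claw":-0.05,"x":56,"y":-2,"z":180,"rx":0,"ry":0,"rz":0.015}]}}

```text
time_s: 2.45
tcp_pos: [0.5978, 0.2622, 0.0476]
orientation: [0.001, 0.996, 0.093, -0.002]
wrist_force: [-0.4, -0.5, -0.5]
opening: 0.53
grip_force: 0.0
```

Run:
```python
from h import *
import pickle
s=readout.observe();w=cam("wrist");a=cam("scene");pickle.dump((w,a),open("w3.pkl","wb"))
print(s["tcp_pos"],s["opening"])
top=np.zeros((420,800,3),np.uint8);top[:,:560]=w["img"][:,:,::-1];c=crop(a["img"],290,270,80,80,3);top[:240,560:800]=c
cv2.imwrite("pics/w3.png",top)
```

```text
[0.59776964 0.26223432 0.04763223] 0.5304385712113857
```

View pics/w3.png

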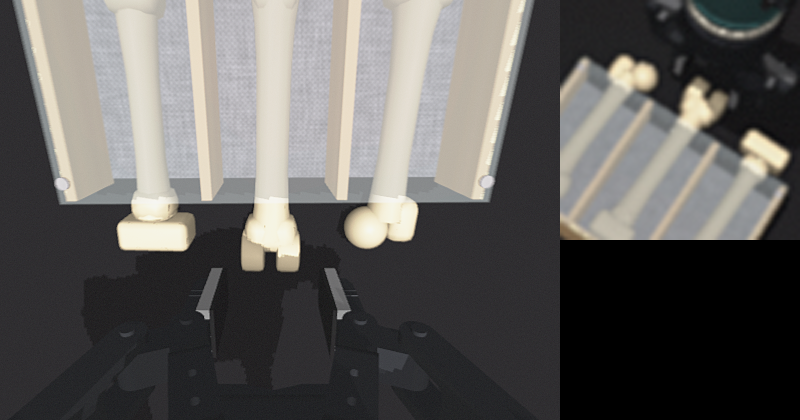

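Run:
```python
from h import *
import pickle
w,a=pickle.load(open("w3.pkl","rb"));w2,_,_=pickle.load(open("w2.pkl","rb"))
f=lambda v:np.round(np.array(v)*1000,1)
for p in ((253,270),(288,271),(242,250),(300,250),(188,235),(345,228),(262,60),(287,60)): print(f(atz(w,*p,.013)))
print(*[f(x) for x in tri((w,271,271),(w2,271.3,146))])
```

```text
[583.4 272.2  13. ]
[586.7 250.9  13. ]
[595.5 281.   13. ]
[601.9 246.7  13. ]
[599.2 313.9  13. ]
[620.7 223.7  13. ]
[699.7 287.2  13. ]
[702. 275.  13.]
[586.4 261.   16. ] [0.5 0.5]
```

Emit:
{"method": "send_rows", "body": {"deltas": [{"claw":-0.05,"x":0,"y":0,"z":6,"rx":0,"ry":0,"rz":0},{"claw":-0.05,"x":0,"y":0,"z":12,"rx":0,"ry":0,"rz":0},{"claw":-0.05,"x":0,"y":0,"z":18,"rx":0,"ry":0,"rz":0},{"claw":-0.05,"x":0,"y":0,"z":24,"rx":0,"ry":0,"rz":0},{"claw":-0.05,"x":0,"y":0,"z":30,"rx":0,"ry":0,"rz":0},{"claw":-0.05,"x":0,"y":0,"z":36,"rx":0,"ry":0,"rz":0},{"claw":-0.05,"x":0,"y":0,"z":42,"rx":0,"ry":0,"rz":0},{"claw":-0.05,"x":0,"y":0,"z":46,"rx":0,"ry":0,"rz":0}]}}

```text
time_s: 3.22
tcp_pos: [0.599, 0.263, 0.0043]
orientation: [0.0, 0.996, 0.093, -0.0]
wrist_force: [-0.4, 0.1, -0.2]
opening: 0.523
grip_force: 0.0
```

Emit:
{"method": "send_rows", "body": {"deltas": [{"claw":1,"x":0,"y":0,"z":0,"rx":0,"ry":0,"rz":0},{"claw":1,"x":0,"y":0,"z":0,"rx":0,"ry":0,"rz":0},{"claw":1,"x":0,"y":0,"z":0,"rx":0,"ry":0,"rz":0},{"claw":1,"x":0,"y":0,"z":0,"rx":0,"ry":0,"rz":0},{"claw":1,"x":0,"y":0,"z":0,"rx":0,"ry":0,"rz":0},{"claw":1,"x":0,"y":0,"z":0,"rx":0,"ry":0,"rz":0},{"claw":1,"x":0,"y":0,"z":0,"rx":0,"ry":0,"rz":0},{"claw":1,"x":0,"y":0,"z":0,"rx":0,"ry":0,"rz":0}], "grip_force": 30}}

```text
time_s: 3.88
tcp_pos: [0.5995, 0.2631, 0.0054]
orientation: [-0.0, 0.996, 0.093, 0.0]
wrist_force: [0.5, -0.6, -1.4]
opening: 0.391
grip_force: 32.9
```

Emit:
{"method": "send_rows", "body": {"deltas": [{"claw":1,"x":-4,"y":0,"z":-1,"rx":0,"ry":0,"rz":0},{"claw":1,"x":-12,"y":0,"z":-1,"rx":0,"ry":0,"rz":0},{"claw":1,"x":-22,"y":0,"z":-1,"rx":0,"ry":0,"rz":0},{"claw":1,"x":-32,"y":0,"z":-1,"rx":0,"ry":0,"rz":0},{"claw":1,"x":-42,"y":0,"z":-1,"rx":0,"ry":0,"rz":0},{"claw":1,"x":-52,"y":0,"z":-1,"rx":0,"ry":0,"rz":0},{"claw":1,"x":-60,"y":0,"z":-1,"rx":0,"ry":0,"rz":0},{"claw":1,"x":-64,"y":0,"z":-1,"rx":0,"ry":0,"rz":0}]}}

```text
time_s: 4.55
tcp_pos: [0.5346, 0.2509, 0.006]
orientation: [0.0, 0.996, 0.093, -0.001]
wrist_force: [0.3, -0.8, -1.7]
opening: 0.389
grip_force: 32.9
```

Emit:
{"method": "send_rows", "body": {"deltas": [{"claw":1,"x":-8,"y":0,"z":0,"rx":0,"ry":0,"rz":0},{"claw":1,"x":-18,"y":0,"z":0,"rx":0,"ry":0,"rz":0},{"claw":1,"x":-28,"y":0,"z":0,"rx":0,"ry":0,"rz":0},{"claw":1,"x":-38,"y":0,"z":0,"rx":0,"ry":0,"rz":0},{"claw":1,"x":-48,"y":0,"z":0,"rx":0,"ry":0,"rz":0},{"claw":1,"x":-56,"y":0,"z":0,"rx":0,"ry":0,"rz":0},{"claw":1,"x":-61,"y":0,"z":0,"rx":0,"ry":0,"rz":0},{"claw":1,"x":-61,"y":0,"z":1,"rx":0,"ry":0,"rz":0}]}}

```text
time_s: 5.22
tcp_pos: [0.4752, 0.2397, 0.0052]
orientation: [0.0, 0.996, 0.093, -0.0]
wrist_force: [1.1, 0.4, -2.3]
opening: 0.389
grip_force: 32.9
```

Emit:
{"method": "send_rows", "body": {"deltas": [{"claw":0.05,"x":0,"y":0,"z":0,"rx":0,"ry":0,"rz":0},{"claw":0.05,"x":0,"y":0,"z":0,"rx":0,"ry":0,"rz":0},{"claw":-0.1,"x":0,"y":0,"z":0,"rx":0,"ry":0,"rz":0},{"claw":-0.3,"x":0,"y":0,"z":0,"rx":0,"ry":0,"rz":0},{"claw":-0.3,"x":0,"y":0,"z":0,"rx":0,"ry":0,"rz":0},{"claw":-0.3,"x":0,"y":0,"z":-10,"rx":0,"ry":0,"rz":0},{"claw":-0.3,"x":0,"y":0,"z":-30,"rx":0,"ry":0,"rz":0},{"claw":-0.3,"x":0,"y":0,"z":-55,"rx":0,"ry":0,"rz":0}]}}

```text
time_s: 5.88
tcp_pos: [0.475, 0.2393, 0.0596]
orientation: [0.001, 0.996, 0.093, -0.002]
wrist_force: [-0.1, 0.5, -0.0]
opening: 0.646
grip_force: 0.0
```

Run:
```python
from h import *
import pickle
s=readout.observe();w=cam("wrist");a=cam("scene");b=cam("side");pickle.dump((w,a,b),open("w4.pkl","wb"))
print(s["tcp_pos"],s["opening"],q2R(s["orientation"]).round(3))
top=np.zeros((420,800,3),np.uint8);top[:,:560]=w["img"][:,:,::-1];c=crop(a["img"],270,225,120,120,2);top[:240,560:800]=c
cv2.imwrite("pics/w4.png",top)
```

```text
[0.47503479 0.2392558  0.05960113] 0.6456576657775801 [[ 0.983  0.185 -0.004]
 [ 0.185 -0.983 -0.002]
 [-0.004  0.001 -1.   ]]
```

View pics/w4.png

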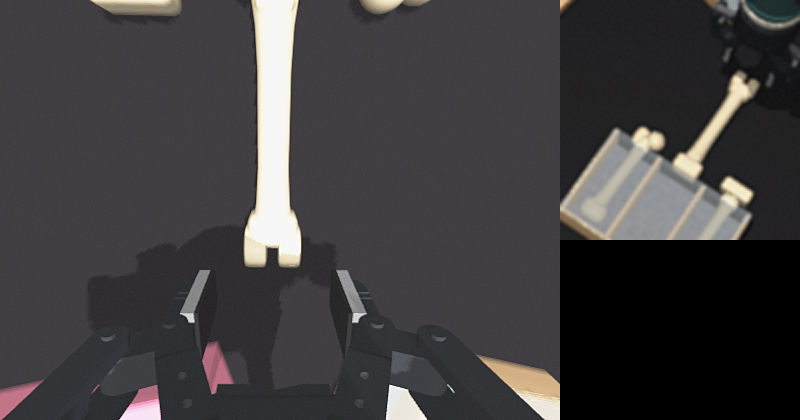

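Run:
```python
from h import *
import pickle
w,a,b=pickle.load(open("w4.pkl","rb"))
f=lambda v:np.round(np.array(v)*1000,1)
tip=atz(w,272.5,266,.010)
m1=atz(w,274,180,.013);m2=atz(w,275.5,40,.013)
print(f(tip),f(m1),f(m2)); d=m2-m1;print(np.arctan2(d[1],d[0]));u=d/np.linalg.norm(d)
mid=tip+.085*u;print("mid",f(mid))
s=readout.observe();M=q2R(s["orientation"]);print(f(M.T@(mid-s["tcp_pos"])))
# board line from w1/scene
rx=np.array([.981,.193]);print("rackx",f((mid[:2]-np.array([.700,.2805]))@rx))
```

```text
[457.9 236.5  10. ] [515.9 246.5  13. ] [589.  259.5  13. ]
0.17621719485582038
mid [541.6 251.4  10. ]
[63.   1.4 53.7]
rackx -161.0
```

Emit:
{"method": "send_rows", "body": {"deltas": [{"claw":-0.2,"x":17,"y":0,"z":0,"rx":0,"ry":0,"rz":0},{"claw":-0.2,"x":34,"y":1,"z":0,"rx":0,"ry":0,"rz":0},{"claw":-0.2,"x":51,"y":1,"z":5,"rx":0,"ry":0,"rz":0},{"claw":-0.2,"x":67,"y":1,"z":15,"rx":0,"ry":0,"rz":0},{"claw":-0.2,"x":67,"y":1,"z":28,"rx":0,"ry":0,"rz":0},{"claw":-0.2,"x":67,"y":1,"z":40,"rx":0,"ry":0,"rz":0},{"claw":-0.2,"x":67,"y":1,"z":50,"rx":0,"ry":0,"rz":0},{"claw":-0.2,"x":67,"y":1,"z":57,"rx":0,"ry":0,"rz":0}]}}

```text
time_s: 6.7
tcp_pos: [0.5398, 0.2505, 0.0005]
orientation: [0.001, 0.996, 0.093, -0.002]
wrist_force: [-0.5, 0.2, 0.6]
opening: 0.603
grip_force: 0.0
```

Emit:
{"method": "send_rows", "body": {"deltas": [{"claw":1,"x":0,"y":0,"z":0,"rx":0,"ry":0,"rz":0},{"claw":1,"x":0,"y":0,"z":0,"rx":0,"ry":0,"rz":0},{"claw":1,"x":0,"y":0,"z":0,"rx":0,"ry":0,"rz":0},{"claw":1,"x":0,"y":0,"z":0,"rx":0,"ry":0,"rz":0},{"claw":1,"x":0,"y":0,"z":0,"rx":0,"ry":0,"rz":0},{"claw":1,"x":0,"y":0,"z":0,"rx":0,"ry":0,"rz":0},{"claw":1,"x":0,"y":0,"z":0,"rx":0,"ry":0,"rz":0},{"claw":1,"x":0,"y":0,"z":0,"rx":0,"ry":0,"rz":0}], "grip_force": 40}}

```text
time_s: 7.37
tcp_pos: [0.5428, 0.2515, 0.0036]
orientation: [-0.0, 0.996, 0.093, 0.0]
wrist_force: [-0.5, -0.3, -1.0]
opening: 0.19
grip_force: 39.4
```

Run:
```python
from h import *
print(readout.observe())
```

```text
{'time_s': 7.3667, 'joint_pos': array([3.92225192e-01, 3.55630394e-01, 1.94961269e+00, 5.34714410e-05,
       8.35991301e-01, 1.77726201e+00]), 'qd': array([-0.0006969 ,  0.00301568, -0.00082509, -0.00014742,  0.00033223,
       -0.00103214]), 'joint_efforts': array([-5.92521415e-02, -4.84795403e+01, -2.88468450e+01, -1.78004522e-02,
       -1.05134847e-01, -3.45158413e-03]), 'tcp_pos': array([0.54277847, 0.25148612, 0.00356964]), 'orientation': array([-7.17833579e-05,  9.95691421e-01,  9.27284248e-02,  1.65316728e-04]), 'wrist_force': array([-0.45490408, -0.32069908, -0.97937874]), 'torque': array([-0.00633999,  0.03028208,  0.02027868]), 'grip_force': 39.44615721702576, 'opening': 0.189743097440088}
```

Emit:
{"method": "send_rows", "body": {"deltas": [{"claw":1,"x":0,"y":0,"z":-6,"rx":0,"ry":0,"rz":0},{"claw":1,"x":0,"y":0,"z":-16,"rx":0,"ry":0,"rz":0},{"claw":1,"x":0,"y":0,"z":-32,"rx":0,"ry":0,"rz":0},{"claw":1,"x":0,"y":0,"z":-55,"rx":0,"ry":0,"rz":0},{"claw":1,"x":0,"y":0,"z":-85,"rx":0,"ry":0,"rz":0},{"claw":1,"x":0,"y":0,"z":-115,"rx":0,"ry":0,"rz":0},{"claw":1,"x":0,"y":0,"z":-140,"rx":0,"ry":0,"rz":0},{"claw":1,"x":0,"y":0,"z":-150,"rx":0,"ry":0,"rz":0}]}}

```text
time_s: 8.03
tcp_pos: [0.5454, 0.2526, 0.1593]
orientation: [-0.001, 0.996, 0.093, 0.004]
wrist_force: [1.5, 0.6, -0.6]
opening: 0.187
grip_force: 39.5
```

Run:
```python
from h import *
import pickle
f=lambda v:np.round(np.array(v)*1000,1)
w1,_=pickle.load(open("w1.pkl","rb"));w,a,b=pickle.load(open("w2.pkl","rb"))
print("bottle",f(atz(a,183,262,0)),f(atz(a,172,221,.2)),f(atz(b,246,172,0)))
s=readout.observe();M=q2R(s["orientation"]);print(s["tcp_pos"],s["opening"],s["grip_force"],s["wrist_force"])
for t in ([.545,0.02,.19],[.555,-.14,.2]): print(f(M.T@(np.array(t)-s["tcp_pos"])))
# side view
```

```text
bottle [ 814.  -119.5    0. ] [ 800.3 -130.   200. ] [ 782.6 -116.9    0. ]
[0.5454219  0.25257389 0.15925044] 0.1873127012479038 39.46738958358765 [ 1.48213057  0.59726454 -0.61152982]
[-43.1 228.4 -31.5]
[-62.8 387.5 -42. ]
```

Emit:
{"method": "send_rows", "body": {"deltas": [{"claw":1,"x":-4,"y":20,"z":-4,"rx":0,"ry":0,"rz":-0.1},{"claw":1,"x":-10,"y":52,"z":-8,"rx":0,"ry":0,"rz":-0.21},{"claw":1,"x":-16,"y":86,"z":-12,"rx":0,"ry":0,"rz":-0.33},{"claw":1,"x":-23,"y":120,"z":-16,"rx":0,"ry":0,"rz":-0.45},{"claw":1,"x":-29,"y":154,"z":-20,"rx":0,"ry":0,"rz":-0.57},{"claw":1,"x":-36,"y":188,"z":-24,"rx":0,"ry":0,"rz":-0.69},{"claw":1,"x":-42,"y":222,"z":-28,"rx":0,"ry":0,"rz":-0.8},{"claw":1,"x":-47,"y":248,"z":-31,"rx":0,"ry":0,"rz":-0.9}]}}

```text
time_s: 8.7
tcp_pos: [0.5417, -0.0034, 0.1844]
orientation: [0.0, 0.855, 0.519, -0.0]
wrist_force: [0.9, 0.1, -1.6]
opening: 0.191
grip_force: 39.6
```

Run:
```python
from h import *
f=lambda v:np.round(np.array(v)*1000,1)
s=readout.observe();M=q2R(s["orientation"]);print(s["tcp_pos"],s["opening"],s["grip_force"],M.round(3))
for t in ([.555,-.17,.22],): print(f(M.T@(np.array(t)-s["tcp_pos"])))
```

```text
[ 0.54169858 -0.00341189  0.18438229] 0.19109085367360124 39.553765654563904 [[ 0.462  0.887 -0.   ]
 [ 0.887 -0.462 -0.001]
 [-0.001  0.    -1.   ]]
[-141.6   88.8  -35.5]
```

Emit:
{"method": "send_rows", "body": {"deltas": [{"claw":1,"x":-20,"y":12,"z":-5,"rx":0,"ry":0,"rz":-0.09},{"claw":1,"x":-42,"y":26,"z":-10,"rx":0,"ry":0,"rz":-0.18},{"claw":1,"x":-64,"y":40,"z":-16,"rx":0,"ry":0,"rz":-0.27},{"claw":1,"x":-86,"y":54,"z":-22,"rx":0,"ry":0,"rz":-0.36},{"claw":1,"x":-108,"y":68,"z":-28,"rx":0,"ry":0,"rz":-0.45},{"claw":1,"x":-126,"y":79,"z":-32,"rx":0,"ry":0,"rz":-0.54},{"claw":1,"x":-138,"y":86,"z":-35,"rx":0,"ry":0,"rz":-0.54},{"claw":1,"x":-142,"y":89,"z":-36,"rx":0,"ry":0,"rz":-0.54}]}}

```text
time_s: 9.37
tcp_pos: [0.5547, -0.1701, 0.2205]
orientation: [0.0, 0.689, 0.725, -0.0]
wrist_force: [0.6, 1.0, -1.1]
opening: 0.193
grip_force: 39.5
```

Run:
```python
from h import *
import pickle
s=readout.observe();w=cam("wrist");b=cam("side");pickle.dump((w,b),open("w5.pkl","wb"))
print(s["tcp_pos"],s["opening"],q2R(s["orientation"]).round(3))
top=np.zeros((420,800,3),np.uint8);top[:,:560]=w["img"][:,:,::-1];top[:360,560:800]=crop(b["img"],270,80,120,180,2)
cv2.imwrite("pics/w5.png",top)
```

```text
[ 0.5547178  -0.17005317  0.22052095] 0.19266573313134885 [[-0.05   0.999  0.   ]
 [ 0.999  0.05  -0.001]
 [-0.001  0.    -1.   ]]
```

View pics/w5.png

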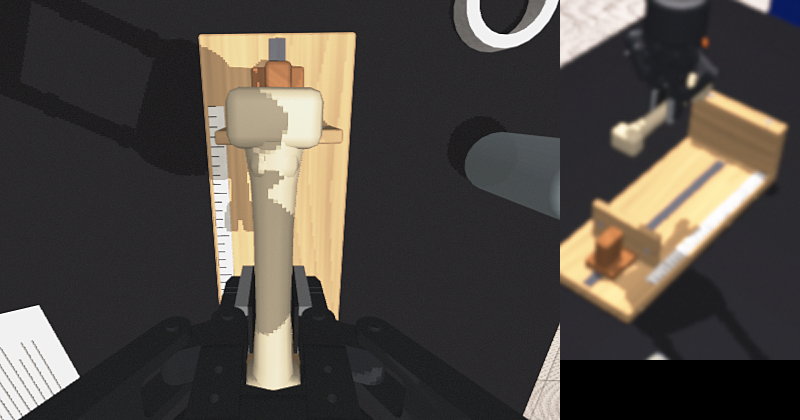

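Run:
```python
from h import *
import pickle
f=lambda v:np.round(np.array(v)*1000,1)
w,b=pickle.load(open("w5.pkl","rb"))
for n,p,z in (("e1",(199,35),.02),("e2",(355,33),.02),("l",(219,295),.02),("r",(340,318),.02),("jawfaceL",(215,143),.04),("jawfaceR",(343,143),.04)): print(n,f(atz(w,*p,z)))
# block end & knuckle in bone
DS=lambda X,Y:(270+(X-560)/2,80+Y/2)
print("side block",[f(x) for x in tri((w,274,147),(b,*DS(645,135)))])
for n,p,z in (("hbtopL",(697,82),.105),("hbtopR",(786,122),.105),("hbinR",(774,178),.02),("hbinL",(690,138),.02),("jawtopL",(594,202),.08),("jawtopR",(661,238),.08),("end",(630,321),.02),("grip top",(600,232),.0785),("boardcornR",(775,190),.02)): print("side",n,f(atz(b,*DS(*p),z)))
print("shaft",f(atz(w,271,280,.233)),f(atz(w,274,120,.24)),f(atz(w,272,383,.233)))
```

```text
e1 [477.8 -26.3  20. ]
e2 [624.6 -17.2  20. ]
l [ 495.7 -308.1   20. ]
r [ 647.6 -333.8   20. ]
jawfaceL [ 495.5 -123.3   40. ]
jawfaceR [ 621.1 -117.    40. ]
side block [array([ 545.3, -107.6,  231. ]), array([8.3, 8.3])]
side hbtopL [ 658.6 -398.   105. ]
side hbtopR [ 503.6 -409.4  105. ]
side hbinR [ 490.3 -384.6   20. ]
side hbinL [ 641.1 -372.6   20. ]
side jawtopL [ 609.5 -106.3   80. ]
side jawtopR [ 498.9 -115.1   80. ]
side end [466.3 -18.8  20. ]
side grip top [565.7 -69.2  78.5]
side boardcornR [ 473.8 -362.9   20. ]
shaft [ 553.4 -161.9  233. ] [551.2 -91.6 240. ] [ 556.9 -222.1  233. ]
```

Emit:
{"method": "send_rows", "body": {"deltas": [{"claw":1,"x":-15,"y":1,"z":0,"rx":0,"ry":0,"rz":-0.02},{"claw":1,"x":-40,"y":3,"z":0,"rx":0,"ry":0,"rz":-0.02},{"claw":1,"x":-65,"y":6,"z":0,"rx":0,"ry":0,"rz":-0.02},{"claw":1,"x":-90,"y":9,"z":10,"rx":0,"ry":0,"rz":-0.02},{"claw":1,"x":-105,"y":10,"z":30,"rx":0,"ry":0,"rz":-0.02},{"claw":1,"x":-106,"y":10,"z":55,"rx":0,"ry":0,"rz":-0.02},{"claw":1,"x":-106,"y":10,"z":75,"rx":0,"ry":0,"rz":-0.02},{"claw":1,"x":-106,"y":10,"z":85,"rx":0,"ry":0,"rz":-0.02}]}}

```text
time_s: 10.13
tcp_pos: [0.5686, -0.271, 0.1311]
orientation: [-0.003, 0.68, 0.733, -0.001]
wrist_force: [-0.8, 0.6, -1.8]
opening: 0.192
grip_force: 39.5
```

Emit:
{"method": "send_rows", "body": {"deltas": [{"claw":1,"x":0,"y":0,"z":12,"rx":0,"ry":0,"rz":0},{"claw":1,"x":0,"y":0,"z":28,"rx":0,"ry":0,"rz":0},{"claw":1,"x":0,"y":0,"z":44,"rx":0,"ry":0,"rz":0},{"claw":1,"x":0,"y":0,"z":60,"rx":0,"ry":0,"rz":0},{"claw":1,"x":0,"y":0,"z":76,"rx":0,"ry":0,"rz":0},{"claw":1,"x":0,"y":0,"z":88,"rx":0,"ry":0,"rz":0},{"claw":1,"x":0,"y":0,"z":96,"rx":0,"ry":0,"rz":0},{"claw":1,"x":0,"y":0,"z":99,"rx":0,"ry":0,"rz":0}]}}

```text
time_s: 10.8
tcp_pos: [0.5701, -0.2725, 0.035]
orientation: [-0.001, 0.68, 0.733, -0.0]
wrist_force: [-0.8, 0.0, -2.0]
opening: 0.194
grip_force: 39.5
```

Emit:
{"method": "send_rows", "body": {"deltas": [{"claw":1,"x":0,"y":0,"z":2,"rx":0,"ry":0,"rz":0},{"claw":1,"x":0,"y":0,"z":4,"rx":0,"ry":0,"rz":0},{"claw":1,"x":0,"y":0,"z":6,"rx":0,"ry":0,"rz":0},{"claw":1,"x":0,"y":0,"z":8,"rx":0,"ry":0,"rz":0},{"claw":1,"x":0,"y":0,"z":8,"rx":0,"ry":0,"rz":0},{"claw":1,"x":0,"y":0,"z":8,"rx":0,"ry":0,"rz":0},{"claw":1,"x":0,"y":0,"z":8,"rx":0,"ry":0,"rz":0},{"claw":1,"x":0,"y":0,"z":8,"rx":0,"ry":0,"rz":0}]}}

```text
time_s: 11.47
tcp_pos: [0.5708, -0.2735, 0.0285]
orientation: [0.0, 0.68, 0.733, 0.0]
wrist_force: [0.6, -0.5, -1.5]
opening: 0.193
grip_force: 39.5
```

Emit:
{"method": "send_rows", "body": {"deltas": [{"claw":1,"x":0,"y":0,"z":0.6,"rx":0,"ry":0,"rz":0},{"claw":1,"x":0,"y":0,"z":1.2,"rx":0,"ry":0,"rz":0},{"claw":1,"x":0,"y":0,"z":1.8,"rx":0,"ry":0,"rz":0},{"claw":1,"x":0,"y":0,"z":2.4,"rx":0,"ry":0,"rz":0},{"claw":1,"x":0,"y":0,"z":3,"rx":0,"ry":0,"rz":0},{"claw":1,"x":0,"y":0,"z":3.5,"rx":0,"ry":0,"rz":0},{"claw":1,"x":0,"y":0,"z":4,"rx":0,"ry":0,"rz":0},{"claw":1,"x":0,"y":0,"z":4,"rx":0,"ry":0,"rz":0}]}}

```text
time_s: 12.13
tcp_pos: [0.5705, -0.2733, 0.0241]
orientation: [-0.0, 0.68, 0.733, -0.0]
wrist_force: [0.5, -0.9, -1.4]
opening: 0.192
grip_force: 39.5
```

Emit:
{"method": "send_rows", "body": {"deltas": [{"claw":1,"x":0,"y":0,"z":0.3,"rx":0,"ry":0,"rz":0},{"claw":1,"x":0,"y":0,"z":0.6,"rx":0,"ry":0,"rz":0},{"claw":0.4,"x":0,"y":0,"z":0.6,"rx":0,"ry":0,"rz":0},{"claw":0.2,"x":0,"y":0,"z":0.6,"rx":0,"ry":0,"rz":0},{"claw":0,"x":0,"y":0,"z":0.6,"rx":0,"ry":0,"rz":0},{"claw":-0.2,"x":0,"y":0,"z":0.6,"rx":0,"ry":0,"rz":0},{"claw":-0.2,"x":0,"y":0,"z":0.6,"rx":0,"ry":0,"rz":0},{"claw":-0.2,"x":0,"y":0,"z":0.6,"rx":0,"ry":0,"rz":0}]}}

```text
time_s: 12.8
tcp_pos: [0.5707, -0.2734, 0.0238]
orientation: [0.0, 0.68, 0.733, 0.0]
wrist_force: [-0.9, -0.2, -0.7]
opening: 0.601
grip_force: 0.0
```

Emit:
{"method": "send_rows", "body": {"deltas": [{"claw":-0.2,"x":0,"y":0,"z":-5,"rx":0,"ry":0,"rz":0},{"claw":-0.2,"x":0,"y":0,"z":-15,"rx":0,"ry":0,"rz":0},{"claw":-0.2,"x":0,"y":0,"z":-30,"rx":0,"ry":0,"rz":0},{"claw":-0.2,"x":0,"y":0,"z":-50,"rx":0,"ry":0,"rz":0},{"claw":-0.2,"x":0,"y":0,"z":-75,"rx":0,"ry":0,"rz":0},{"claw":-0.2,"x":0,"y":0,"z":-100,"rx":0,"ry":0,"rz":0},{"claw":-0.2,"x":0,"y":0,"z":-125,"rx":0,"ry":0,"rz":0},{"claw":-0.2,"x":0,"y":0,"z":-145,"rx":0,"ry":0,"rz":0}]}}

```text
time_s: 13.47
tcp_pos: [0.5714, -0.2738, 0.1722]
orientation: [0.002, 0.68, 0.733, 0.0]
wrist_force: [0.9, 0.2, 0.4]
opening: 0.598
grip_force: 0.0
```

Run:
```python
from h import *
f=lambda v:np.round(np.array(v)*1000,1)
s=readout.observe();M=q2R(s["orientation"]);print(s["tcp_pos"],M.round(3))
# jaw grip: face mid ~ board, +46mm
y=np.array([-.063,.998,0]);
for face in ([.558,-.115,0],): g=np.array(face)+.046*y; g[2]=.18; print(f(g),f(M.T@(g-s["tcp_pos"])))
```

```text
[ 0.57142157 -0.27377374  0.17222925] [[-0.075  0.997  0.003]
 [ 0.997  0.075 -0.001]
 [-0.002  0.003 -1.   ]]
[555.1 -69.1 180. ] [205.3  -0.9  -8.1]
```

Emit:
{"method": "send_rows", "body": {"deltas": [{"claw":-0.2,"x":20,"y":0,"z":-8,"rx":0,"ry":0,"rz":0.01},{"claw":-0.2,"x":50,"y":0,"z":-16,"rx":0,"ry":0,"rz":0.01},{"claw":-0.2,"x":80,"y":0,"z":-24,"rx":0,"ry":0,"rz":0.01},{"claw":-0.2,"x":110,"y":0,"z":-30,"rx":0,"ry":0,"rz":0.01},{"claw":-0.2,"x":140,"y":0,"z":-30,"rx":0,"ry":0,"rz":0.01},{"claw":-0.2,"x":165,"y":0,"z":-30,"rx":0,"ry":0,"rz":0.01},{"claw":-0.2,"x":175,"y":0,"z":-30,"rx":0,"ry":0,"rz":0.01},{"claw":-0.2,"x":175,"y":0,"z":-30,"rx":0,"ry":0,"rz":0.01}]}}

```text
time_s: 14.13
tcp_pos: [0.5575, -0.0969, 0.1997]
orientation: [0.0, 0.683, 0.731, 0.0]
wrist_force: [-0.5, -0.7, -0.6]
opening: 0.603
grip_force: 0.0
```

Run:
```python
from h import *
import pickle
s=readout.observe();w=cam("wrist");b=cam("side");a=cam("scene");pickle.dump((w,b,a),open("w6.pkl","wb"))
print(s["tcp_pos"],s["opening"],q2R(s["orientation"]).round(3))
top=np.zeros((600,800,3),np.uint8);top[:420,:560]=w["img"][:,:,::-1];top[:360,560:800]=crop(b["img"],270,80,120,180,2)
top[360:600,560:800]=crop(a["img"],150,100,160,160,1.5);top[420:600,0:540]=crop(b["img"],280,130,120,40,4.5)
cv2.imwrite("pics/w6.png",top)
```

```text
[ 0.55749328 -0.09694001  0.19971164] 0.6033237021914638 [[-0.068  0.998  0.001]
 [ 0.998  0.068  0.   ]
 [ 0.     0.001 -1.   ]]
```

View pics/w6.png

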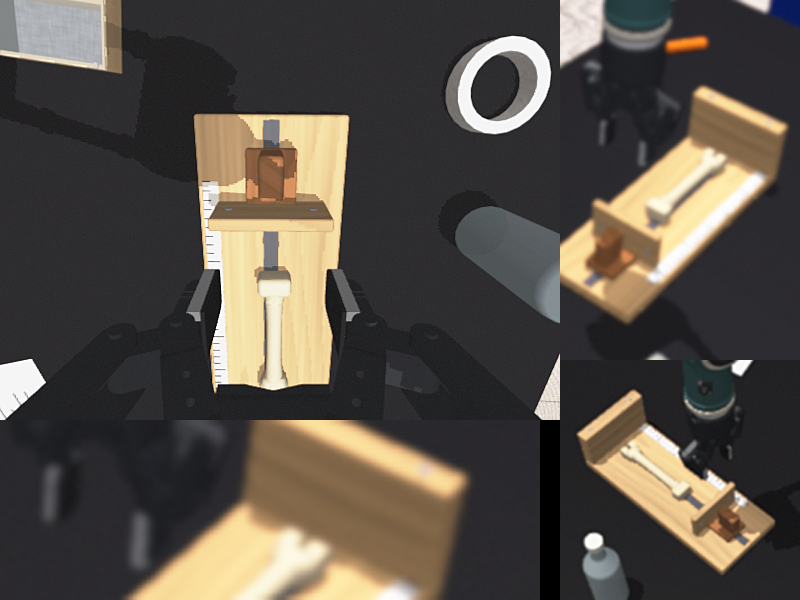

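Run:
```python
from h import *
import pickle
f=lambda v:np.round(np.array(v)*1000,1)
w,b,a=pickle.load(open("w6.pkl","rb"))
for n,p,z in (("faceL",(208,231),.08),("faceR",(334,231),.08),("gripL top",(259,199),.0785),("gripR top",(284,199),.0785),("gripfar",(271,153),.0785),("gripfar@33",(271,153),.0335),("carr far",(271,149),.0335),("blkL",(258,285),.02),("blkR",(292,285),.02),("blk end top",(275,271),.04),("shaft far",(273,375),.042),("boardend",(271,115),.02)): print(n,f(atz(w,*p,z)))
s=readout.observe();M=q2R(s["orientation"])
fm=(atz(w,208,231,.08)+atz(w,334,231,.08))/2
g=fm+.046*M[:,0];g[2]=.06;print("grip",f(g),f(M.T@(g-s["tcp_pos"])))
```

```text
faceL [ 502.5 -119.9   80. ]
faceR [ 612.2 -112.5   80. ]
gripL top [545.3 -88.4  78.5]
gripR top [566.5 -87.   78.5]
gripfar [552.9 -49.2  78.5]
gripfar@33 [553.1 -55.2  33.5]
carr far [552.9 -51.5  33.5]
blkL [ 548.2 -206.2   20. ]
blkR [ 586.8 -203.6   20. ]
blk end top [ 565.4 -176.4   40. ]
shaft far [ 572.5 -312.6   42. ]
boardend [550.8 -21.2  20. ]
grip [554.4 -70.3  60. ] [ 29.8  -1.6 139.1]
```

Emit:
{"method": "send_rows", "body": {"deltas": [{"claw":-0.2,"x":10,"y":-1,"z":20,"rx":0,"ry":0,"rz":0},{"claw":-0.2,"x":20,"y":-2,"z":45,"rx":0,"ry":0,"rz":0},{"claw":-0.2,"x":30,"y":-2,"z":70,"rx":0,"ry":0,"rz":0},{"claw":-0.2,"x":30,"y":-2,"z":95,"rx":0,"ry":0,"rz":0},{"claw":-0.2,"x":30,"y":-2,"z":115,"rx":0,"ry":0,"rz":0},{"claw":-0.2,"x":30,"y":-2,"z":135,"rx":0,"ry":0,"rz":0},{"claw":-0.2,"x":30,"y":-2,"z":147,"rx":0,"ry":0,"rz":0},{"claw":-0.2,"x":30,"y":-2,"z":152,"rx":0,"ry":0,"rz":0}]}}

```text
time_s: 14.95
tcp_pos: [0.552, -0.0701, 0.0442]
orientation: [-0.002, 0.684, 0.729, -0.001]
wrist_force: [-0.2, -0.3, -0.0]
opening: 0.601
grip_force: 0.0
```

Emit:
{"method": "send_rows", "body": {"deltas": [{"claw":1,"x":0,"y":0,"z":0,"rx":0,"ry":0,"rz":0},{"claw":1,"x":0,"y":0,"z":0,"rx":0,"ry":0,"rz":0},{"claw":1,"x":0,"y":0,"z":0,"rx":0,"ry":0,"rz":0},{"claw":1,"x":0,"y":0,"z":0,"rx":0,"ry":0,"rz":0},{"claw":1,"x":0,"y":0,"z":0,"rx":0,"ry":0,"rz":0},{"claw":1,"x":0,"y":0,"z":0,"rx":0,"ry":0,"rz":0},{"claw":1,"x":0,"y":0,"z":0,"rx":0,"ry":0,"rz":0},{"claw":1,"x":0,"y":0,"z":0,"rx":0,"ry":0,"rz":0}], "grip_force": 30}}

```text
time_s: 15.62
tcp_pos: [0.5539, -0.0694, 0.0478]
orientation: [0.0, 0.684, 0.73, 0.0]
wrist_force: [-5.0, -2.0, 5.4]
opening: 0.25
grip_force: 34.6
```

Emit:
{"method": "send_rows", "body": {"deltas": [{"claw":1,"x":-3,"y":0,"z":0,"rx":0,"ry":0,"rz":0},{"claw":1,"x":-9,"y":0,"z":0,"rx":0,"ry":0,"rz":0},{"claw":1,"x":-17,"y":0,"z":0,"rx":0,"ry":0,"rz":0},{"claw":1,"x":-25,"y":0,"z":0,"rx":0,"ry":0,"rz":0},{"claw":1,"x":-33,"y":0,"z":0,"rx":0,"ry":0,"rz":0},{"claw":1,"x":-41,"y":0,"z":0,"rx":0,"ry":0,"rz":0},{"claw":1,"x":-47,"y":0,"z":0,"rx":0,"ry":0,"rz":0},{"claw":1,"x":-50,"y":0,"z":0,"rx":0,"ry":0,"rz":0}]}}

```text
time_s: 16.28
tcp_pos: [0.557, -0.1189, 0.0478]
orientation: [-0.0, 0.684, 0.73, 0.0]
wrist_force: [-4.4, 1.3, 6.9]
opening: 0.251
grip_force: 34.8
```

Emit:
{"method": "send_rows", "body": {"deltas": [{"claw":1,"x":-2,"y":0,"z":0,"rx":0,"ry":0,"rz":0},{"claw":1,"x":-4,"y":0,"z":0,"rx":0,"ry":0,"rz":0},{"claw":1,"x":-6,"y":0,"z":0,"rx":0,"ry":0,"rz":0},{"claw":1,"x":-8,"y":0,"z":0,"rx":0,"ry":0,"rz":0},{"claw":1,"x":-10,"y":0,"z":0,"rx":0,"ry":0,"rz":0},{"claw":1,"x":-12,"y":0,"z":0,"rx":0,"ry":0,"rz":0},{"claw":1,"x":-14,"y":0,"z":0,"rx":0,"ry":0,"rz":0},{"claw":1,"x":-16,"y":0,"z":0,"rx":0,"ry":0,"rz":0}]}}

```text
time_s: 16.95
tcp_pos: [0.558, -0.1343, 0.0478]
orientation: [-0.0, 0.684, 0.73, 0.0]
wrist_force: [-5.7, 2.2, 7.4]
opening: 0.251
grip_force: 34.8
```

Emit:
{"method": "send_rows", "body": {"deltas": [{"claw":1,"x":-1,"y":0,"z":0,"rx":0,"ry":0,"rz":0},{"claw":1,"x":-2,"y":0,"z":0,"rx":0,"ry":0,"rz":0},{"claw":1,"x":-3,"y":0,"z":0,"rx":0,"ry":0,"rz":0},{"claw":1,"x":-4,"y":0,"z":0,"rx":0,"ry":0,"rz":0},{"claw":1,"x":-5,"y":0,"z":0,"rx":0,"ry":0,"rz":0},{"claw":1,"x":-6,"y":0,"z":0,"rx":0,"ry":0,"rz":0},{"claw":1,"x":-7,"y":0,"z":0,"rx":0,"ry":0,"rz":0},{"claw":1,"x":-8,"y":0,"z":0,"rx":0,"ry":0,"rz":0}]}}

```text
time_s: 17.62
tcp_pos: [0.5585, -0.142, 0.0478]
orientation: [-0.0, 0.684, 0.73, 0.001]
wrist_force: [-5.0, 3.2, 8.0]
opening: 0.255
grip_force: 34.8
```

Emit:
{"method": "send_rows", "body": {"deltas": [{"claw":1,"x":-0.7,"y":0,"z":0,"rx":0,"ry":0,"rz":0},{"claw":1,"x":-1.4,"y":0,"z":0,"rx":0,"ry":0,"rz":0},{"claw":1,"x":-2.1,"y":0,"z":0,"rx":0,"ry":0,"rz":0},{"claw":1,"x":-2.8,"y":0,"z":0,"rx":0,"ry":0,"rz":0},{"claw":1,"x":-3.5,"y":0,"z":0,"rx":0,"ry":0,"rz":0},{"claw":1,"x":-4.2,"y":0,"z":0,"rx":0,"ry":0,"rz":0},{"claw":1,"x":-4.6,"y":0,"z":0,"rx":0,"ry":0,"rz":0},{"claw":1,"x":-5,"y":0,"z":0,"rx":0,"ry":0,"rz":0}]}}

```text
time_s: 18.28
tcp_pos: [0.5588, -0.147, 0.0478]
orientation: [-0.0, 0.684, 0.73, 0.0]
wrist_force: [-4.7, 3.5, 8.5]
opening: 0.255
grip_force: 34.8
```

Emit:
{"method": "send_rows", "body": {"deltas": [{"claw":1,"x":-0.6,"y":0,"z":0,"rx":0,"ry":0,"rz":0},{"claw":1,"x":-1.2,"y":0,"z":0,"rx":0,"ry":0,"rz":0},{"claw":1,"x":-1.8,"y":0,"z":0,"rx":0,"ry":0,"rz":0},{"claw":1,"x":-2.4,"y":0,"z":0,"rx":0,"ry":0,"rz":0},{"claw":1,"x":-3,"y":0,"z":0,"rx":0,"ry":0,"rz":0},{"claw":1,"x":-3.6,"y":0,"z":0,"rx":0,"ry":0,"rz":0},{"claw":1,"x":-4,"y":0,"z":0,"rx":0,"ry":0,"rz":0},{"claw":1,"x":-4,"y":0,"z":0,"rx":0,"ry":0,"rz":0}]}}

```text
time_s: 18.95
tcp_pos: [0.559, -0.151, 0.0478]
orientation: [-0.0, 0.684, 0.73, 0.0]
wrist_force: [-5.1, 2.9, 7.7]
opening: 0.25
grip_force: 34.8
```

Run:
```python
from h import *
import pickle
f=lambda v:np.round(np.array(v)*1000,1)
b=cam("side");a=cam("scene");pickle.dump((b,a),open("s7.pkl","wb"))
s=readout.observe();print(s["tcp_pos"],s["wrist_force"])
# colour segment of bone (cream) in side view near headboard: row-wise rightmost bone pixel vs. earlier frame
_,b0,_=pickle.load(open("w6.pkl","rb"))
for n,im in (("before",b0["img"]),("now",b["img"])):
    hsv=cv2.cvtColor(im,cv2.COLOR_RGB2HSV); m=(hsv[...,1]<75)&(hsv[...,2]>120)
    c=m[140:185,310:365]
    print(n);print("\n".join("".join("#" if v else "." for v in r) for r in c[10:40:1]))
```

```text
[ 0.5590458  -0.15102976  0.04780997] [-4.27185196  2.99416116  8.5821591 ]
before
.......................................................
.......................................................
.......................................................
.......................................................
..................................#....................
................................#####..................
...............................#######.................
...............................###########.............
...............................############............
..............................#############............
..............................#############............
..............................############.............
.............................#############.............
............................#############..............
...........................##############..............
..........................#############................
.........................#############.................
........................###########.#..................
.........
[... 1646 characters left out ...]
#######.#...................
.......................##########.#...................#
......................##########.#..................###
.....................##########.#..................####
......................########.#..................#####
..............................#..................######
.............................#..................#######
............................#..................########
..............................................#########
.............................................##########
............................................###########
...........................................###########.
..........................................###########..
```

Emit:
{"method": "send_rows", "body": {"deltas": [{"claw":1,"x":-0.6,"y":0,"z":0,"rx":0,"ry":0,"rz":0},{"claw":1,"x":-1.2,"y":0,"z":0,"rx":0,"ry":0,"rz":0},{"claw":1,"x":-1.8,"y":0,"z":0,"rx":0,"ry":0,"rz":0},{"claw":1,"x":-2.4,"y":0,"z":0,"rx":0,"ry":0,"rz":0},{"claw":1,"x":-3,"y":0,"z":0,"rx":0,"ry":0,"rz":0},{"claw":1,"x":-3.4,"y":0,"z":0,"rx":0,"ry":0,"rz":0},{"claw":1,"x":-3.4,"y":0,"z":0,"rx":0,"ry":0,"rz":0},{"claw":1,"x":-3.4,"y":0,"z":0,"rx":0,"ry":0,"rz":0}]}}

```text
time_s: 19.72
tcp_pos: [0.5592, -0.1544, 0.0478]
orientation: [-0.0, 0.684, 0.73, 0.0]
wrist_force: [-5.7, 3.0, 7.0]
opening: 0.254
grip_force: 34.8
```

Emit:
{"method": "send_rows", "body": {"deltas": [{"claw":1,"x":-0.4,"y":0,"z":0,"rx":0,"ry":0,"rz":0},{"claw":1,"x":-0.8,"y":0,"z":0,"rx":0,"ry":0,"rz":0},{"claw":1,"x":-1.2,"y":0,"z":0,"rx":0,"ry":0,"rz":0},{"claw":1,"x":-1.6,"y":0,"z":0,"rx":0,"ry":0,"rz":0},{"claw":1,"x":-2,"y":0,"z":0,"rx":0,"ry":0,"rz":0},{"claw":1,"x":-2,"y":0,"z":0,"rx":0,"ry":0,"rz":0},{"claw":1,"x":-2,"y":0,"z":0,"rx":0,"ry":0,"rz":0},{"claw":1,"x":-2,"y":0,"z":0,"rx":0,"ry":0,"rz":0}]}}

```text
time_s: 20.38
tcp_pos: [0.5594, -0.1564, 0.0478]
orientation: [-0.0, 0.684, 0.73, 0.0]
wrist_force: [-4.6, 2.3, 7.7]
opening: 0.254
grip_force: 34.8
```

Emit:
{"method": "send_rows", "body": {"deltas": [{"claw":1,"x":-0.3,"y":0,"z":0,"rx":0,"ry":0,"rz":0},{"claw":1,"x":-0.6,"y":0,"z":0,"rx":0,"ry":0,"rz":0},{"claw":1,"x":-0.9,"y":0,"z":0,"rx":0,"ry":0,"rz":0},{"claw":1,"x":-1.2,"y":0,"z":0,"rx":0,"ry":0,"rz":0},{"claw":1,"x":-1.4,"y":0,"z":0,"rx":0,"ry":0,"rz":0},{"claw":1,"x":-1.4,"y":0,"z":0,"rx":0,"ry":0,"rz":0},{"claw":1,"x":-1.4,"y":0,"z":0,"rx":0,"ry":0,"rz":0},{"claw":1,"x":-1.4,"y":0,"z":0,"rx":0,"ry":0,"rz":0}]}}

```text
time_s: 21.05
tcp_pos: [0.5594, -0.1577, 0.0478]
orientation: [-0.0, 0.684, 0.73, 0.0]
wrist_force: [-5.2, 2.8, 8.0]
opening: 0.251
grip_force: 34.9
```

Emit:
{"method": "send_rows", "body": {"deltas": [{"claw":1,"x":-0.3,"y":0,"z":0,"rx":0,"ry":0,"rz":0},{"claw":1,"x":-0.6,"y":0,"z":0,"rx":0,"ry":0,"rz":0},{"claw":1,"x":-0.9,"y":0,"z":0,"rx":0,"ry":0,"rz":0},{"claw":1,"x":-1.2,"y":0,"z":0,"rx":0,"ry":0,"rz":0},{"claw":1,"x":-1.4,"y":0,"z":0,"rx":0,"ry":0,"rz":0},{"claw":1,"x":-1.4,"y":0,"z":0,"rx":0,"ry":0,"rz":0},{"claw":1,"x":-1.4,"y":0,"z":0,"rx":0,"ry":0,"rz":0},{"claw":1,"x":-1.4,"y":0,"z":0,"rx":0,"ry":0,"rz":0}]}}

```text
time_s: 21.72
tcp_pos: [0.5594, -0.1577, 0.0478]
orientation: [-0.001, 0.684, 0.73, 0.001]
wrist_force: [-5.1, 8.8, 8.4]
opening: 0.253
grip_force: 35.1
```

Emit:
{"method": "send_rows", "body": {"deltas": [{"claw":1,"x":-0.3,"y":0,"z":0,"rx":0,"ry":0,"rz":0},{"claw":1,"x":-0.6,"y":0,"z":0,"rx":0,"ry":0,"rz":0},{"claw":1,"x":-0.8,"y":0,"z":0,"rx":0,"ry":0,"rz":0},{"claw":1,"x":-0.8,"y":0,"z":0,"rx":0,"ry":0,"rz":0},{"claw":1,"x":-0.8,"y":0,"z":0,"rx":0,"ry":0,"rz":0},{"claw":1,"x":-0.8,"y":0,"z":0,"rx":0,"ry":0,"rz":0},{"claw":1,"x":-0.8,"y":0,"z":0,"rx":0,"ry":0,"rz":0},{"claw":1,"x":-0.8,"y":0,"z":0,"rx":0,"ry":0,"rz":0}]}}

```text
time_s: 22.38
tcp_pos: [0.5594, -0.1577, 0.0478]
orientation: [-0.002, 0.684, 0.73, 0.001]
wrist_force: [-5.2, 10.2, 10.3]
opening: 0.252
grip_force: 35.2
```

Run:
```python
from h import *
import pickle
s=readout.observe();print(s["tcp_pos"],s["wrist_force"])
b=cam("side");b7,_=pickle.load(open("s7.pkl","rb"))
for n,im in (("s7",b7["img"]),("now",b["img"])):
    hsv=cv2.cvtColor(im,cv2.COLOR_RGB2HSV); m=(hsv[...,1]<75)&(hsv[...,2]>120)
    print(n);print("\n".join("".join("#" if v else "." for v in r[325:360]) for r in m[146:165]))
```

```text
[ 0.55944654 -0.15774882  0.04782577] [-5.20576895 10.24408715 10.32612668]
s7
...................................
...................................
...................................
...................................
...................................
...................................
....................####...........
....................#####..........
...................######..........
...................###########.....
..................#############....
..................#############....
..................#############....
.................#############.....
................##############.....
...............##############......
..............##############.......
.............#############.........
............#############..........
now
...................................
...................................
...................................
...................................
...................................
......................###..........
.....................#####.........
....................#######........
....................###########....
....................############...
...................#############...
...................#############...
...................#############...
..................#############....
.................#############.....
................#############......
..............#############........
.............#############.........
............###########............
```

Emit:
{"method": "send_rows", "body": {"deltas": [{"claw":1,"x":0.5,"y":0,"z":0,"rx":0,"ry":0,"rz":0},{"claw":1,"x":1,"y":0,"z":0,"rx":0,"ry":0,"rz":0},{"claw":0.4,"x":1,"y":0,"z":0,"rx":0,"ry":0,"rz":0},{"claw":0.2,"x":1,"y":0,"z":0,"rx":0,"ry":0,"rz":0},{"claw":0,"x":1,"y":0,"z":0,"rx":0,"ry":0,"rz":0},{"claw":-0.2,"x":1,"y":0,"z":0,"rx":0,"ry":0,"rz":0},{"claw":-0.2,"x":1,"y":0,"z":0,"rx":0,"ry":0,"rz":0},{"claw":-0.2,"x":1,"y":0,"z":0,"rx":0,"ry":0,"rz":0}]}}

```text
time_s: 23.1
tcp_pos: [0.5596, -0.16, 0.0466]
orientation: [0.0, 0.684, 0.73, 0.0]
wrist_force: [0.1, 0.4, -0.3]
opening: 0.603
grip_force: 0.0
```

Emit:
{"method": "send_rows", "body": {"deltas": [{"claw":-0.2,"x":0,"y":0,"z":-10,"rx":0,"ry":0,"rz":0},{"claw":-0.2,"x":0,"y":0,"z":-25,"rx":0,"ry":0,"rz":0},{"claw":-0.2,"x":0,"y":0,"z":-50,"rx":0,"ry":0,"rz":0},{"claw":-0.2,"x":15,"y":0,"z":-75,"rx":0,"ry":0,"rz":0},{"claw":-0.2,"x":40,"y":0,"z":-100,"rx":0,"ry":0,"rz":0},{"claw":-0.2,"x":60,"y":0,"z":-125,"rx":0,"ry":0,"rz":0},{"claw":-0.2,"x":60,"y":0,"z":-145,"rx":0,"ry":0,"rz":0},{"claw":-0.2,"x":60,"y":0,"z":-150,"rx":0,"ry":0,"rz":0}]}}

```text
time_s: 23.77
tcp_pos: [0.5581, -0.0996, 0.202]
orientation: [0.003, 0.683, 0.73, 0.002]
wrist_force: [0.8, 0.1, 0.8]
opening: 0.602
grip_force: 0.0
```

Run:
```python
from h import *
import pickle
s=readout.observe();print(s["tcp_pos"],s["wrist_force"],s["opening"])
b=cam("side");w=cam("wrist");pickle.dump((b,w),open("s8.pkl","wb"))
f=lambda v:np.round(np.array(v)*1000,1)
im=b["img"];hsv=cv2.cvtColor(im,cv2.COLOR_RGB2HSV); m=(hsv[...,1]<75)&(hsv[...,2]>120)
print("\n".join("".join("#" if v else "." for v in r[325:360]) for r in m[146:165]))
# wrist: jaw plate top front edge along several columns (brightness gradient), bone mask
g=w["img"].astype(int);h2=cv2.cvtColor(w["img"],cv2.COLOR_RGB2HSV)
for u in (225,245,300,320): print(u,[tuple(h2[v,u]) for v in range(255,345,5)])
```

```text
[ 0.55814439 -0.09962148  0.20203771] [0.76571691 0.13404443 0.76772969] 0.602073262888146
...................................
...................................
...................................
...................................
...................................
......................###..........
.....................#####.........
....................#######........
....................###########....
....................############...
...................#############...
...................#############...
...................#############...
..................#############....
.................#############.....
................#############......
..............#############........
.............#############.........
............###########............
225 [(np.uint8(24), np.uint8(71), np.uint8(245)), (np.uint8(24), np.uint8(72), np.uint8(245)), (np.uint8(15), np.uint8(109), np.uint8(211)), (np.uint8(16), np.uint8(103), np.uint8(190)), (np.uint8(15), np.uint8(101), np.uint8(111)), (np.uint8(16), np.uint8(95), np.uint8(118)), (np.uint8(16), np.uint8(99), np.uint8(108)), (n
[... 2251 characters left out ...]
8(95), np.uint8(237)), (np.uint8(18), np.uint8(100), np.uint8(230)), (np.uint8(19), np.uint8(97), np.uint8(236)), (np.uint8(16), np.uint8(109), np.uint8(210)), (np.uint8(16), np.uint8(97), np.uint8(97)), (np.uint8(16), np.uint8(102), np.uint8(110)), (np.uint8(16), np.uint8(101), np.uint8(114)), (np.uint8(16), np.uint8(94), np.uint8(100)), (np.uint8(19), np.uint8(95), np.uint8(236)), (np.uint8(19), np.uint8(93), np.uint8(235)), (np.uint8(19), np.uint8(95), np.uint8(236)), (np.uint8(20), np.uint8(94), np.uint8(236)), (np.uint8(19), np.uint8(97), np.uint8(234)), (np.uint8(19), np.uint8(96), np.uint8(236)), (np.uint8(20), np.uint8(94), np.uint8(238)), (np.uint8(21), np.uint8(92), np.uint8(238))]
```

```bash
python3 -c "
from rig import order
print(order.sign_off())"
```

```text
the job is handed in; nothing more can be done
None
```

The job is handed in at about 24 s on the robot clock: the cannon bone lies on the board between headboard and jaw, everything is let go, and nothing else was touched. The hard stop at about 10 N and the position estimate suggest it is held with no gap, but I did not measure the final gap or angle in a picture.

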